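# Set out the Gram stain bottles in order of use

## Task

Get the Gram stain ready: stand the four stain bottles in the cups of the bottle stand, one to a cup, in order of use starting at the end next to the steel staining basin: violet first, then amber iodine, then white decolouriser, then red. Keep the bottles upright and leave the green-capped bottle where it is.

Things in the scene. Friction and masses are not known exactly. Their poses are not given: they have to be found in the camera images.
- violet_mid (a point): round white 60 ml squeeze bottle, body 40 mm diameter and 56 mm tall, violet cap 32 mm wide at 64-86 mm height, violet band: the violet stain; 86 mm tall overall, 50 to 105 g, rigid, closed, standing on the bench. Point: on its axis half-way up, 43 mm above its underside; its z is the bottle's axis, pointing up; yaw is meaningless
- amber_mid (a point): round white 60 ml squeeze bottle, body 40 mm diameter and 56 mm tall, amber (orange-yellow) cap 32 mm wide at 64-86 mm height, amber band: the iodine; 86 mm tall overall, 50 to 105 g, rigid, closed, standing on the bench. Point: on its axis half-way up, 43 mm above its underside; its z is the bottle's axis, pointing up; yaw is meaningless
- white_mid (a point): round white 60 ml squeeze bottle, body 40 mm diameter and 56 mm tall, white cap 32 mm wide at 64-86 mm height, all white: the decolouriser; 86 mm tall overall, 50 to 105 g, rigid, closed, standing on the bench. Point: on its axis half-way up, 43 mm above its underside; its z is the bottle's axis, pointing up; yaw is meaningless
- red_mid (a point): round white 60 ml squeeze bottle, body 40 mm diameter and 56 mm tall, red cap 32 mm wide at 64-86 mm height, red band: the red counterstain; 86 mm tall overall, 50 to 105 g, rigid, closed, standing on the bench. Point: on its axis half-way up, 43 mm above its underside; its z is the bottle's axis, pointing up; yaw is meaningless
- green_mid (a point): round white 60 ml squeeze bottle, body 40 mm diameter and 56 mm tall, green cap 32 mm wide at 64-86 mm height, green band: not one of the Gram set, stays where it stands; 86 mm tall overall, 50 to 105 g, rigid, closed, standing on the bench. Point: on its axis half-way up, 43 mm above its underside; its z is the bottle's axis, pointing up; yaw is meaningless
- cup_a: End (outermost) round dark steel cup of the four in the bottle stand: 61 mm outside and 56 mm inside diameter, rim 18 mm above its underside, inner floor 3 mm above it. Origin: centre of its underside, which lies 6 mm above the bench; z up; the row of cups runs along its y axis, 75 mm between neighbours, the stand's strip is 85 mm wide across the row. Fixed
- cup_b: Inner (next to cup_a) round dark steel cup of the four in the bottle stand: 61 mm outside and 56 mm inside diameter, rim 18 mm above its underside, inner floor 3 mm above it. Origin: centre of its underside, which lies 6 mm above the bench; z up; the row of cups runs along its y axis, 75 mm between neighbours, the stand's strip is 85 mm wide across the row. Fixed
- cup_c: Inner (next to cup_d) round dark steel cup of the four in the bottle stand: 61 mm outside and 56 mm inside diameter, rim 18 mm above its underside, inner floor 3 mm above it. Origin: centre of its underside, which lies 6 mm above the bench; z up; the row of cups runs along its y axis, 75 mm between neighbours, the stand's strip is 85 mm wide across the row. Fixed
- cup_d: Other end (outermost) round dark steel cup of the four in the bottle stand: 61 mm outside and 56 mm inside diameter, rim 18 mm above its underside, inner floor 3 mm above it. Origin: centre of its underside, which lies 6 mm above the bench; z up; the row of cups runs along its y axis, 75 mm between neighbours, the stand's strip is 85 mm wide across the row. Fixed
- basin: open bright steel staining basin, 150 x 170 mm, 42 mm high, with two rods across it that carry glass slides (top 49 mm above the bench); it stands off one end of the row of cups, a blue slide drying rack (100 x 150 mm, 39 mm high) off the other. Origin: centre of its underside, on the bench. Fixed
There are look-alikes about, which are no part of the job. What is shaped like the basin but pink or turquoise is not meant.

How it is judged:
At the end, for the whole second after the job is handed in: From the cup nearest the basin: violet, amber, white, red, each within 12 mm of its cup's axis, seated (middle under 52 mm above the cup's underside; 46 when seated), within 0.12 rad of upright, at rest; the green bottle upright and within 30 mm of its start (((y of basin in the frame of cup_b above 0 m and horizontal distance between violet_mid and cup_a below 0.012 m and z of violet_mid in the frame of cup_a below 0.052 m and horizontal distance between amber_mid and cup_b below 0.012 m and z of amber_mid in the frame of cup_b below 0.052 m and horizontal distance between white_mid and cup_c below 0.012 m and z of white_mid in the frame of cup_c below 0.052 m and horizontal distance between red_mid and cup_d below 0.012 m and z of red_mid in the frame of cup_d below 0.052 m) or (y of basin in the frame of cup_b below 0 m and horizontal distance between violet_mid and cup_d below 0.012 m and z of violet_mid in the frame of cup_d below 0.052 m and horizontal distance between amber_mid and cup_c below 0.012 m and z of amber_mid in the frame of cup_c below 0.052 m and horizontal distance between white_mid and cup_b below 0.012 m and z of white_mid in the frame of cup_b below 0.052 m and horizontal distance between red_mid and cup_a below 0.012 m and z of red_mid in the frame of cup_a below 0.052 m)) and angle between each of violet_mid, amber_mid, white_mid, red_mid, green_mid's own z axis and vertical below 0.12 rad and linear speed of each of violet, amber, white, red below 0.02 m/s and distance of green_mid from where it was at the start of the episode below 0.03 m); the robot touches nothing.
It fails at once if a stain bottle is tipped more than 0.6 rad (35 degrees) from upright (angle between any of violet_mid, amber_mid, white_mid, red_mid, green_mid's own z axis and vertical above 0.6 rad).
It fails at once if the green bottle is moved more than 30 mm (distance of green_mid from where it was at the start of the episode above 0.03 m).
It also fails if it takes over 102 s, if anything falls off the work surface, if the arm or the gripper's body presses on something with over 40 N, if the wrist force passes 120 N, or if a joint passes its speed limit or range.

## Robot

A 6-joint arm with a two-finger parallel gripper is mounted at the origin on the work surface. World frame = base frame: x ahead of the robot, y to its left, z up, the work surface at z = 0. Lengths are in m, angles in rad, forces in N, time in s.
With the tool pointing down it reaches from about 0.3 to 0.825 m from the base axis. Payload 5.4 kg.
Tool frame: the origin (TCP) lies midway between the tips of the shut fingers; the grasp point (between the pads) lies 19 mm behind it; z points along the fingers, y is the line along which they close (so a half turn about z gives the same grasp; the last joint's range is limited). The gripper opens to 92 mm and grips with 3 to 60 N. Pads are 20 mm wide; open, the fingers measure 128 mm over their backs; the gripper's body (75 mm by 189 mm) begins 69 mm behind the grasp point.
Start: joints at [-0.21, 0.158, 1.597, -0, 1.386, -0.21], TCP at [0.575, -0, 0.215] pointing down, gripper open.
Joint ranges: [-2.91, 2.91], [-0.94, 2.29], [0.18, 2.7], [-1.29, 4.43], [0.17, 2.64], [-3, 3]. Speed limits (rad/s): [2.57, 2.57, 3.14, 3.14, 3.14, 3.14].

## Interface

Orientations are given as a rotation vector (axis times angle).
In Python, from cell import env gives the robot as it stands.
- The arm moves only by the tool carry_out, never from a script. Its argument "deltas" is a list of rows, each an object of numbers: "x", "y", "z": the shift along the tool's x, y, z normalised to -1 to 1, where 1 is 0.8 m; "wx", "wy", "wz": the turn, a rotation vector about the tool's x, y, z normalised to -1 to 1, where 1 is 180 degrees. In form: [{"x": .., "y": .., "z": .., "wx": .., "wy": .., "wz": ..}, ...]. A call has 1 to 5 rows; each row is the pose to reach, as a shift and turn from the pose commanded when the call began, along the tool's axes at that moment, turning the shorter way round; what a row does not reach only later rows make up. A row lasts 1/10 s, in which the tool goes at most 50 mm and 8.59 degrees, less where a joint would pass 70% of its speed; a pose out of reach is approached as far as the arm can. A call with a number of a shift or a turn outside -1 to 1 is refused whole. A call with a gripper value outside its range is refused whole. "jaw" is the opening, from -1 (shut) to 1 (fully open), set as the call begins (left out, the last holds). The fingers move at their own pace and stop on an object; "force" is the grip in N (left out, the last holds). Time passes only in rows, so rows that repeat a pose let the fingers close. It gives the time, the measured TCP pose, the force, the opening and the grip force at its end, in the units of the state.
- env.get_state(): the state, without advancing time (a new reading comes with each control period).
- env.get_image(name): name is "scene" or "side" or "wrist"; returns the picture (480x640x3 uint8, red, green, blue); there is no depth.
- env.camera_info(name): a dict with "mtx" (3x3 intrinsics, pixels), "dist" ([k1, k2, p1, p2, k3] as OpenCV has them; the pictures are not rectified), "world_to_cam" (4x4, takes a point from world to camera coordinates). Camera axes: x right, y down, z forward; pixel columns grow to the right and rows downward; lengths in m; the calibration is good to about 2 mm. A picture is of the moment at which its call begins: read the wrist's pose just before it. camera_info takes no time and is no camera call; for the wrist camera it gives the pose at the moment of the call.
- env.sign_off(): hands the job in; it is judged then, once.
The state is a dict: "t": time; "q": joint angles; "qd": joint speeds; "joint_torque": joint torques, N m; "position": TCP position; "tool_rot": TCP orientation; "wrist_force": force on the tool from outside, world axes, zero at the start; "wrist_torque": the same for the moment, N m; "width": finger opening in m; "grip_force": force on a finger pad.
Only numpy, scipy, OpenCV 4.12 (cv2) and the standard library are available. Lean on these libraries where they do the work, as an engineer would, in place of code of your own. Each camera call takes 0.05 s, during which the arm holds its last target. There are 200 camera calls.

## Working session

There is one attempt and no reset: what is moved stays moved. The work goes in short steps, Python scripts to look and compute and a tool call to move; the robot and the scene stay as the last step left them, time stands still between calls to the robot, and variables do not carry over. Pictures are saved under pics/ and viewed, at most 14 in all, crops included, and the job is handed in when it is done.

Besides the shell and the picture viewer there is one more tool, called after "Call:" as name(argument=value, ...), one argument or row to a line, values as JSON. carry_out: Moves the arm, as the interface text tells. Its arguments: {"type":"object","properties":{"deltas":{"type":"array"},"jaw":{"type":"number"},"force":{"type":"number"}},"required":["deltas"]}

```bash
mkdir -p pics && ls && python3 - <<'E'
from cell import env
import cv2
for n in ("scene","side","wrist"):
    cv2.imwrite(f"pics/{n}0.png",env.get_image(n)[:,:,::-1])
print({k:v for k,v in env.get_state().items() if k in("t","position","tool_rot","width")})
E
```

```text
pics
{'t': 0.15, 'position': array([5.74538274e-01, 8.55584714e-05, 2.13885705e-01]), 'tool_rot': array([-2.22060221e+00, -2.22061866e+00,  1.20407494e-03]), 'width': 0.09171286136131981}
```

View pics/scene0.png

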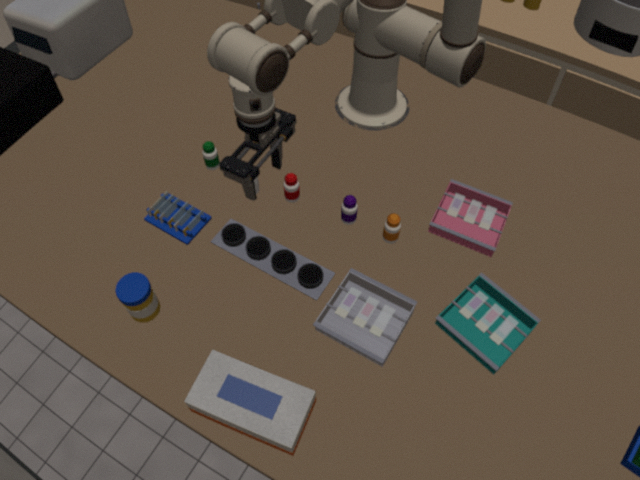

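View pics/side0.png

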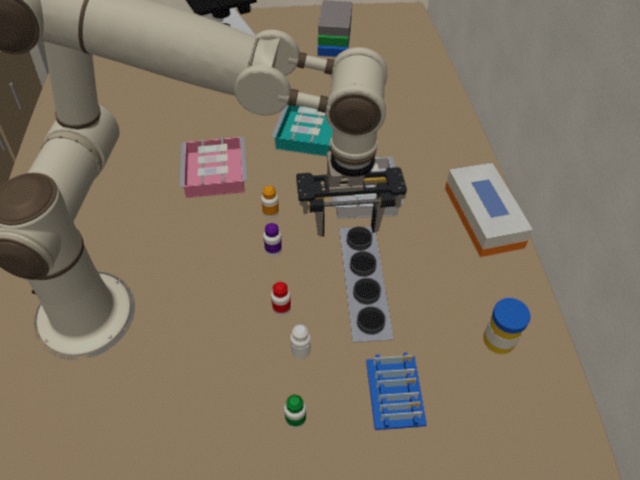

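```bash
cat > h.py <<'E'
from cell import env
import numpy as np, cv2
from scipy.spatial.transform import Rotation as R
def ray(n,px,info=None):
    c=info or env.camera_info(n); K=np.array(c["mtx"],float); d=np.array(c["dist"],float)
    T=np.array(c["world_to_cam"]); u=cv2.undistortPoints(np.array([[px]],float),K,d)[0,0]
    o=-T[:3,:3].T@T[:3,3]; v=T[:3,:3].T@np.array([u[0],u[1],1]); return o,v/np.linalg.norm(v)
def atz(n,px,z,info=None):
    o,v=ray(n,px,info); return o+v*(z-o[2])/v[2]
def tri(rays):
    A=sum(np.eye(3)-np.outer(v,v) for o,v in rays); b=sum((np.eye(3)-np.outer(v,v))@o for o,v in rays)
    p=np.linalg.solve(A,b); return p,[np.linalg.norm((np.eye(3)-np.outer(v,v))@(p-o)) for o,v in rays]
def proj(n,P,info=None):
    c=info or env.camera_info(n); T=np.array(c["world_to_cam"])
    return cv2.projectPoints(np.array(P,float).reshape(-1,1,3),cv2.Rodrigues(T[:3,:3])[0],T[:3,3],np.array(c["mtx"],float),np.array(c["dist"],float))[0][:,0]
E
python3 - <<'E'
from h import *
for n in("scene","side","wrist"):
    o,v=ray(n,(320,240)); print(n,o.round(3),v.round(3))
E
```

```text
scene [1.15  0.464 1.061] [-0.49  -0.277 -0.827]
side [ 0.437 -0.721  1.062] [ 0.075  0.636 -0.768]
wrist [0.574 0.083 0.385] [ 0.007 -0.296 -0.955]
```

The scene picture shows the stand with cups at about (233,234), (258,247), (284,261) and (310,275). The grey steel basin is at (366,315); the pink one (470,215) and the turquoise one (488,322) are decoys. Bottle caps are green (209,147), red (291,179), violet (349,201) and amber (393,219). The white bottle is hidden behind the finger at (250,185), but side shows it at (300,335). Other things that could be mistaken for bottles are the blue-lidded jar (135,290) and the shelf bottles. I'll check with enlarged crops.

```bash
python3 - <<'E'
import cv2
a=cv2.imread("pics/scene0.png")[130:340,190:450]
cv2.imwrite("pics/sc1.png",cv2.resize(a,None,fx=3,fy=2.857,interpolation=cv2.INTER_CUBIC)[:600])
b=cv2.imread("pics/side0.png")[170:440,230:430]
cv2.imwrite("pics/si1.png",cv2.resize(b,None,fx=2.2,fy=2.2,interpolation=cv2.INTER_CUBIC))
E
```

```text
(no output)
```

View pics/sc1.png

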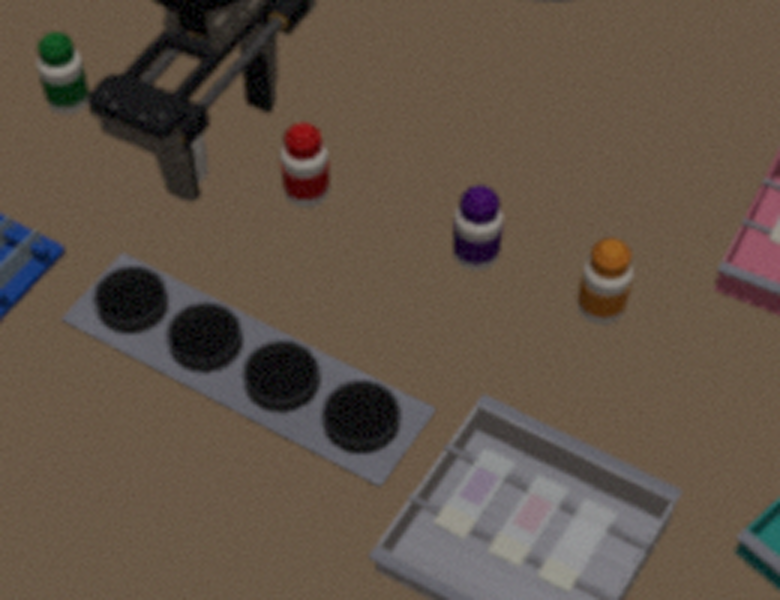

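View pics/si1.png

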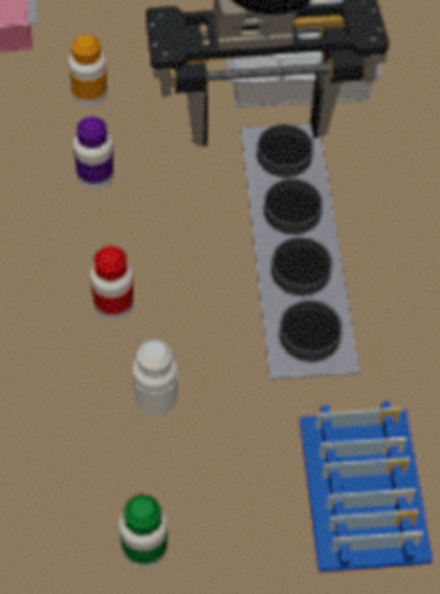

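View pics/wrist0.png

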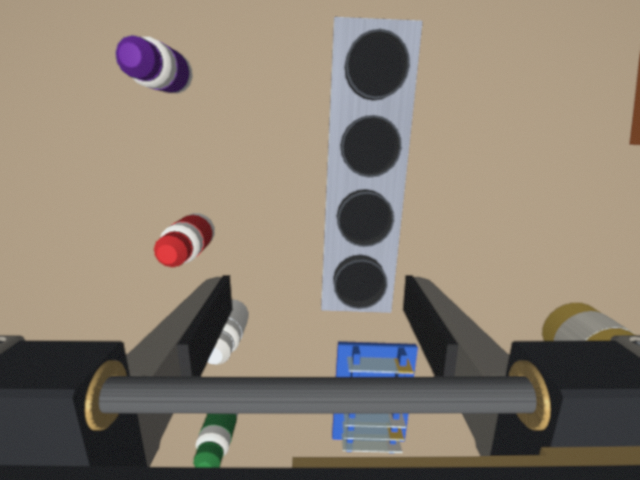

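The crops confirm the choice. Scene crop: caps at green (57,47), red (303,139), violet (480,203) and amber (611,254), with cup rims at (131,296), (205,333), (282,372) and (362,412); the grey basin is beyond the last one. Side crop: amber (87,48), violet (92,131), red (111,263), white (155,356), green (143,513). The wrist picture shows the cups along column ~370 and the white bottle's cap at (219,348).

```bash
python3 - <<'E'
from h import *
S=lambda p:(190+p[0]/3,130+p[1]/2.857)
D=lambda p:(230+p[0]/2.2,170+p[1]/2.2)
B=dict(green=((57,47),(143,513)),red=((303,139),(111,263),(176,246)),violet=((480,203),(92,131),(142,60)),amber=((611,254),(87,48)),
 cup1=((131,296),(310,327),(360,280)),cup2=((205,333),(301,263),(365,217)),cup3=((282,372),(293,204),(371,145)),cup4=((362,412),(285,147),(377,63)))
for k,v in B.items():
    r=[ray("scene",S(v[0])),ray("side",D(v[1]))]
    if len(v)>2: r.append(ray("wrist",v[2]))
    p,e=tri(r); z=.024 if 'cup' in k else .075
    print(k,p.round(4),np.round(e,4),"| at z:",atz("scene",S(v[0]),z)[:2].round(4),atz("side",D(v[1]),z)[:2].round(4), atz("wrist",v[2],z)[:2].round(4) if len(v)>2 else "")
print("white",atz("side",D((155,356)),.075).round(4),atz("wrist",(222,345),.077).round(4))
print("basin",atz("scene",(366,318),.042).round(3))
E
```

```text
green [ 0.447  -0.2777  0.0738] [0.0014 0.0014] | at z: [ 0.4465 -0.2763] [ 0.4482 -0.2791] 
red [ 0.438  -0.0223  0.0714] [0.0027 0.0012 0.0027] | at z: [ 0.4377 -0.0227] [ 0.4386 -0.0262] [ 0.4411 -0.0186]
violet [0.4295 0.1403 0.073 ] [0.0014 0.0003 0.0012] | at z: [0.4293 0.1411] [0.4296 0.1383] [0.4317 0.1397]
amber [0.4291 0.257  0.076 ] [0.0016 0.0016] | at z: [0.4267 0.2574] [0.4303 0.2565] 
cup1 [ 0.6218 -0.0795  0.0196] [0.0016 0.0008 0.0018] | at z: [ 0.6231 -0.0789] [ 0.6216 -0.0827] [ 0.6211 -0.0756]
cup2 [ 0.6244 -0.0052  0.0205] [0.0011 0.001  0.0012] | at z: [ 0.6252 -0.0045] [ 0.6244 -0.0085] [ 0.6239 -0.0031]
cup3 [0.6274 0.0693 0.0202] [0.0014 0.0017 0.0014] | at z: [0.6278 0.0702] [0.6276 0.0647] [0.6271 0.0708]
cup4 [0.6302 0.1444 0.0218] [0.0011 0.0018 0.0016] | at z: [0.6301 0.1445] [0.6307 0.1407] [0.6297 0.1457]
white [ 0.4709 -0.1304  0.075 ] [ 0.4763 -0.124   0.077 ]
basin [0.676 0.31  0.042]
```

Call:
carry_out(
  deltas=[
    {"x": 0.175,"y": -0.181,"z": 0.08},
    {"x": 0.175,"y": -0.181,"z": 0.08},
    {"x": 0.175,"y": -0.181,"z": 0.08},
    {"x": 0.175,"y": -0.181,"z": 0.08},
    {"x": 0.175,"y": -0.181,"z": 0.08},
  ],
  jaw=1,
  force=20,
)

```text
validation failed for argument at $.de...
```

```bash
python3 - <<'E'
from h import *
print(env.get_state()["position"].round(4),env.get_state()["t"])
a=env.get_image("scene")[:,:,::-1]; b=env.get_image("wrist")[:,:,::-1]
x=cv2.resize(a[130:330,200:400],None,fx=2,fy=2,interpolation=cv2.INTER_CUBIC)
y=cv2.resize(b[:,:],None,fx=.8334,fy=.8334)[:400]
cv2.imwrite("pics/w1.png",b)
cv2.imwrite("pics/s1.png",np.hstack([x,cv2.resize(b,(400,300))[:300].copy() if 0 else cv2.copyMakeBorder(cv2.resize(b,(400,300)),0,100,0,0,cv2.BORDER_CONSTANT)]))
E
```

```text
[5.745e-01 1.000e-04 2.139e-01] 0.15
```

View pics/s1.png

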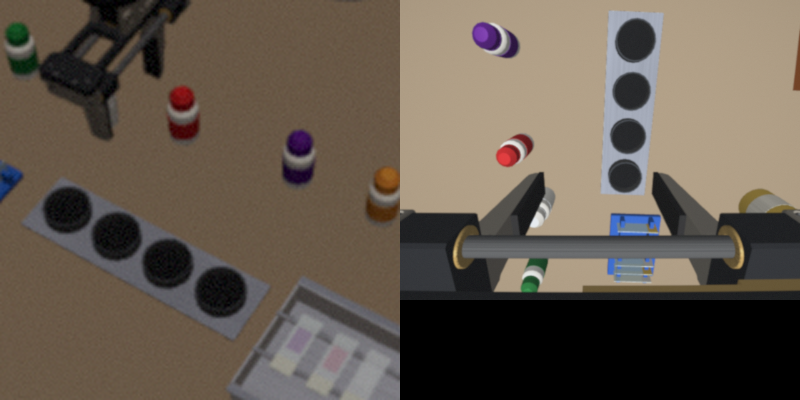

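The call was refused and nothing moved, so the picture is the same as before. A row probably needs all six numbers.

Call:
carry_out(
  deltas=[
    {"x": 0.175,"y": -0.181,"z": 0.08,"wx": 0,"wy": 0,"wz": 0},
    {"x": 0.175,"y": -0.181,"z": 0.08,"wx": 0,"wy": 0,"wz": 0},
    {"x": 0.175,"y": -0.181,"z": 0.08,"wx": 0,"wy": 0,"wz": 0},
    {"x": 0.175,"y": -0.181,"z": 0.08,"wx": 0,"wy": 0,"wz": 0},
    {"x": 0.175,"y": -0.181,"z": 0.08,"wx": 0,"wy": 0,"wz": 0},
  ],
  jaw=1,
  force=20,
)

```text
t: 0.75
position: [0.4255, 0.1423, 0.1481]
tool_rot: [-2.215, -2.222, 0.006]
wrist_force: [0.7, -0.4, -0.3]
width: 0.0918
grip_force: 0.0
```

```bash
python3 - <<'E'
from h import *
i=env.camera_info("wrist"); b=env.get_image("wrist")[:,:,::-1]
a=env.get_image("scene")[:,:,::-1]
print(env.get_state()["position"].round(4),env.get_state()["t"])
print(proj("wrist",[[.4295,.1403,.086],[.472,-.128,.075]],i), proj("scene",[[.472,-.128,.075]]))
np.savez("w1.npz",**{k:np.array(v) for k,v in i.items()})
x=cv2.resize(a[140:240,200:300],None,fx=4,fy=4,interpolation=cv2.INTER_CUBIC)
cv2.imwrite("pics/s2.png",np.hstack([x,cv2.copyMakeBorder(cv2.resize(b,(400,300)),0,100,0,0,cv2.BORDER_CONSTANT)]))
E
```

```text
[0.429  0.1408 0.1501] 0.85
[[324.84085857 257.36142411]
 [366.14438627 514.13350675]] [[249.05490266 172.46025141]]
```

View pics/s2.png

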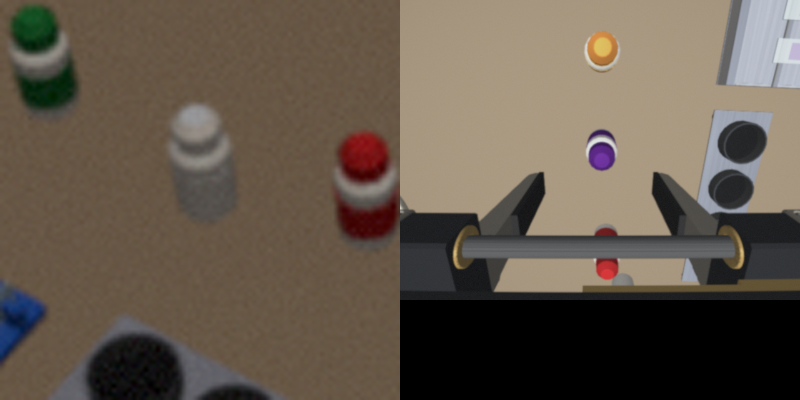

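The right half shows the violet cap at about (322,253) full-scale, centred between the fingers. The white cap is in view in scene at (249,170.5), matching the estimate. Descending now.

Call:
carry_out(
  deltas=[
    {"x": 0,"y": 0,"z": 0.06,"wx": 0,"wy": 0,"wz": 0},
    {"x": 0,"y": 0,"z": 0.12,"wx": 0,"wy": 0,"wz": 0},
    {"x": 0,"y": 0,"z": 0.159,"wx": 0,"wy": 0,"wz": 0},
    {"x": 0,"y": 0,"z": 0.159,"wx": 0,"wy": 0,"wz": 0},
    {"x": 0,"y": 0,"z": 0.159,"wx": 0,"wy": 0,"wz": 0},
  ],
)

```text
t: 1.35
position: [0.432, 0.1392, 0.0245]
tool_rot: [2.222, 2.219, 0.001]
wrist_force: [0.4, -0.5, 0.5]
width: 0.0917
grip_force: 0.0
```

Call:
carry_out(
  deltas=[
    {"x": 0,"y": 0,"z": 0,"wx": 0,"wy": 0,"wz": 0},
    {"x": 0,"y": 0,"z": 0,"wx": 0,"wy": 0,"wz": 0},
    {"x": 0,"y": 0,"z": 0,"wx": 0,"wy": 0,"wz": 0},
    {"x": 0,"y": 0,"z": 0,"wx": 0,"wy": 0,"wz": 0},
    {"x": 0,"y": 0,"z": 0,"wx": 0,"wy": 0,"wz": 0},
  ],
  jaw=-1,
  force=20,
)

```text
t: 1.85
position: [0.4304, 0.14, 0.0238]
tool_rot: [2.221, 2.221, 0.001]
wrist_force: [-0.0, 0.2, 0.3]
width: 0.0541
grip_force: 0.0
```

```bash
python3 - <<'E'
from h import *
p=tri([ray("scene",(249,170.5)),ray("side",(230+155/2.2,170+356/2.2))]); print(p)
s=env.get_state(); print(s["position"].round(4),s["width"],s["grip_force"],s["t"])
E
```

```text
(array([ 0.46964931, -0.13090579,  0.07749815]), [np.float64(0.001444957831613816), np.float64(0.0014449578316137962)])
[0.4304 0.14   0.0238] 0.054076525041076906 0.0 1.85
```

Call:
carry_out(
  deltas=[
    {"x": 0,"y": 0,"z": 0,"wx": 0,"wy": 0,"wz": 0},
    {"x": 0,"y": 0,"z": 0,"wx": 0,"wy": 0,"wz": 0},
    {"x": 0,"y": 0,"z": 0,"wx": 0,"wy": 0,"wz": 0},
    {"x": 0,"y": 0,"z": 0,"wx": 0,"wy": 0,"wz": 0},
  ],
)

```text
t: 2.25
position: [0.4301, 0.14, 0.0234]
tool_rot: [-2.221, -2.221, 0.0]
wrist_force: [-1.6, 0.2, 1.7]
width: 0.0397
grip_force: 20.0
```

Call:
carry_out(
  deltas=[
    {"x": 0,"y": 0,"z": -0.02,"wx": 0,"wy": 0,"wz": 0},
    {"x": 0,"y": 0,"z": -0.06,"wx": 0,"wy": 0,"wz": 0},
    {"x": 0,"y": 0,"z": -0.1,"wx": 0,"wy": 0,"wz": 0},
    {"x": 0,"y": 0,"z": -0.1,"wx": 0,"wy": 0,"wz": 0},
  ],
)

```text
t: 2.65
position: [0.4337, 0.1402, 0.1075]
tool_rot: [2.217, 2.217, 0.01]
wrist_force: [1.2, 0.5, -0.4]
width: 0.0395
grip_force: 20.0
```

Call:
carry_out(
  deltas=[
    {"x": 0.002,"y": 0.05,"z": 0,"wx": 0,"wy": 0,"wz": 0},
    {"x": 0.003,"y": 0.11,"z": 0,"wx": 0,"wy": 0,"wz": 0},
    {"x": 0.004,"y": 0.17,"z": 0,"wx": 0,"wy": 0,"wz": 0},
    {"x": 0.0056,"y": 0.22,"z": 0,"wx": 0,"wy": 0,"wz": 0},
    {"x": 0.0056,"y": 0.25,"z": 0,"wx": 0,"wy": 0,"wz": 0},
  ],
)

```text
t: 3.15
position: [0.632, 0.1442, 0.1013]
tool_rot: [-2.222, -2.22, 0.001]
wrist_force: [-0.0, -0.4, -0.9]
width: 0.0395
grip_force: 20.0
```

Call:
carry_out(
  deltas=[
    {"x": 0,"y": 0,"z": 0,"wx": 0,"wy": 0,"wz": 0},
    {"x": 0,"y": 0,"z": 0,"wx": 0,"wy": 0,"wz": 0},
    {"x": 0,"y": 0,"z": 0,"wx": 0,"wy": 0,"wz": 0},
  ],
)

```text
t: 3.45
position: [0.6286, 0.1446, 0.1022]
tool_rot: [-2.22, -2.221, 0.003]
wrist_force: [-0.8, -0.6, -1.4]
width: 0.0395
grip_force: 20.0
```

```bash
python3 - <<'E'
from h import *
s=env.get_state(); print(s["position"].round(4),s["tool_rot"].round(4),s["width"],s["t"])
i=env.camera_info("wrist")
b=env.get_image("wrist")[:,:,::-1]; a=env.get_image("side")[:,:,::-1]
t=np.linspace(0,2*np.pi,60,endpoint=False); 
def ov(img,n,c,z,r,col,inf=None):
    for k,q in enumerate(proj(n,[[c[0]+r*np.cos(u),c[1]+r*np.sin(u),z] for u in t],inf)):
        if k%3==0: cv2.circle(img,tuple(np.int32(np.round(q))),0,col,-1)
b=b.copy();a=a.copy()
for img,n,inf in((b,"wrist",i),(a,"side",None)):
    for k in range(4): ov(img,n,(.622+.0028*k,-.0795+.0747*k),.024,.0305,(0,0,255),inf)
    ov(img,n,(.470,-.129),.086,.016,(0,255,0),inf)
    ov(img,n,(.438,-.0223),.086,.016,(0,255,0),inf); ov(img,n,(.429,.257),.086,.016,(0,255,0),inf)
cv2.imwrite("pics/v1.png",np.hstack([cv2.resize(b,(480,360),interpolation=cv2.INTER_AREA),cv2.copyMakeBorder(cv2.resize(a[190:370,240:400],None,fx=2,fy=2,interpolation=cv2.INTER_CUBIC),0,0,0,0,cv2.BORDER_CONSTANT)]))
E
```

```text
[0.6286 0.1446 0.1022] [-2.22   -2.2205  0.0028] 0.03945066396024614 3.45
```

View pics/v1.png

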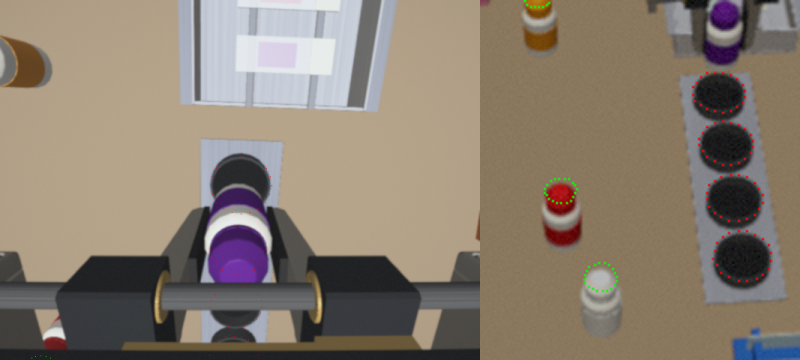

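The side crop shows the predicted rims (red dots) on the real cups and the caps matching, with errors of about 2 mm. The violet bottle is upright and held over the end cup, so I'm lowering it.

Call:
carry_out(
  deltas=[
    {"x": 0,"y": 0,"z": 0.04,"wx": 0,"wy": 0,"wz": 0},
    {"x": 0,"y": 0,"z": 0.07,"wx": 0,"wy": 0,"wz": 0},
    {"x": 0,"y": 0,"z": 0.08,"wx": 0,"wy": 0,"wz": 0},
    {"x": 0,"y": 0,"z": 0.088,"wx": 0,"wy": 0,"wz": 0},
    {"x": 0,"y": 0,"z": 0.088,"wx": 0,"wy": 0,"wz": 0},
  ],
)

```text
t: 4.05
position: [0.6304, 0.1445, 0.0336]
tool_rot: [2.221, 2.221, 0.001]
wrist_force: [-0.5, -0.4, -0.9]
width: 0.0397
grip_force: 20.0
```

Call:
carry_out(
  deltas=[
    {"x": 0,"y": 0,"z": 0,"wx": 0,"wy": 0,"wz": 0},
    {"x": 0,"y": 0,"z": 0,"wx": 0,"wy": 0,"wz": 0},
    {"x": 0,"y": 0,"z": 0,"wx": 0,"wy": 0,"wz": 0},
  ],
)

```text
t: 4.35
position: [0.6308, 0.1445, 0.0339]
tool_rot: [2.221, 2.221, 0.002]
wrist_force: [-0.7, -1.2, -1.6]
width: 0.0399
grip_force: 20.0
```

Call:
carry_out(
  deltas=[
    {"x": 0,"y": 0,"z": 0.0017,"wx": 0,"wy": 0,"wz": 0},
    {"x": 0,"y": 0,"z": 0.0017,"wx": 0,"wy": 0,"wz": 0},
  ],
)

```text
t: 4.55
position: [0.6307, 0.1445, 0.0324]
tool_rot: [2.221, 2.221, 0.001]
wrist_force: [-1.6, 0.3, 2.6]
width: 0.0397
grip_force: 20.0
```

Call:
carry_out(
  deltas=[
    {"x": 0,"y": 0,"z": 0,"wx": 0,"wy": 0,"wz": 0},
    {"x": 0,"y": 0,"z": 0,"wx": 0,"wy": 0,"wz": 0},
    {"x": 0,"y": 0,"z": 0,"wx": 0,"wy": 0,"wz": 0},
    {"x": 0,"y": 0,"z": 0,"wx": 0,"wy": 0,"wz": 0},
    {"x": 0,"y": 0,"z": 0,"wx": 0,"wy": 0,"wz": 0},
  ],
  jaw=1,
)

```text
t: 5.05
position: [0.6301, 0.1445, 0.0315]
tool_rot: [-2.221, -2.221, 0.0]
wrist_force: [-0.3, -0.1, -0.5]
width: 0.0777
grip_force: 0.0
```

Call:
carry_out(
  deltas=[
    {"x": 0,"y": 0,"z": -0.05,"wx": 0,"wy": 0,"wz": 0},
    {"x": 0,"y": 0,"z": -0.1,"wx": 0,"wy": 0,"wz": 0},
    {"x": 0,"y": 0,"z": -0.15,"wx": 0,"wy": 0,"wz": 0},
    {"x": 0,"y": 0,"z": -0.15,"wx": 0,"wy": 0,"wz": 0},
  ],
)

```text
t: 5.45
position: [0.6346, 0.1447, 0.1594]
tool_rot: [2.215, 2.215, 0.015]
wrist_force: [1.0, -0.2, 0.0]
width: 0.092
grip_force: 0.0
```

Call:
carry_out(
  deltas=[
    {"x": 0.1406,"y": -0.2515,"z": 0,"wx": 0,"wy": 0,"wz": 0},
    {"x": 0.1406,"y": -0.2515,"z": 0,"wx": 0,"wy": 0,"wz": 0},
    {"x": 0.1406,"y": -0.2515,"z": 0,"wx": 0,"wy": 0,"wz": 0},
    {"x": 0.1406,"y": -0.2515,"z": 0,"wx": 0,"wy": 0,"wz": 0},
    {"x": 0.1406,"y": -0.2515,"z": 0,"wx": 0,"wy": 0,"wz": 0},
  ],
)

```text
t: 5.95
position: [0.4254, 0.258, 0.1505]
tool_rot: [-2.219, -2.222, 0.003]
wrist_force: [-0.1, -0.3, 0.3]
width: 0.0916
grip_force: 0.0
```

Call:
carry_out(
  deltas=[
    {"x": 0,"y": 0,"z": 0,"wx": 0,"wy": 0,"wz": 0},
    {"x": 0,"y": 0,"z": 0,"wx": 0,"wy": 0,"wz": 0},
  ],
)

```text
t: 6.15
position: [0.4287, 0.257, 0.1512]
tool_rot: [2.22, 2.223, -0.0]
wrist_force: [0.4, -0.0, 0.8]
width: 0.0921
grip_force: 0.0
```

```bash
python3 - <<'E'
from h import *
s=env.get_state(); print(s["position"].round(4),s["tool_rot"].round(4),s["width"],s["t"])
i=env.camera_info("wrist")
b=env.get_image("wrist")[:,:,::-1]; a=env.get_image("scene")[:,:,::-1]
print(proj("wrist",[[.429,.257,.086]],i))
cv2.imwrite("pics/v2.png",np.hstack([cv2.resize(b,(480,360),interpolation=cv2.INTER_AREA),cv2.resize(a[150:330,200:360],None,fx=2,fy=2,interpolation=cv2.INTER_CUBIC)]))
E
```

```text
[0.4287 0.257  0.1512] [ 2.2199e+00  2.2226e+00 -5.0000e-04] 0.09208428588613154 6.15
[[319.06690638 253.17450739]]
```

View pics/v2.png

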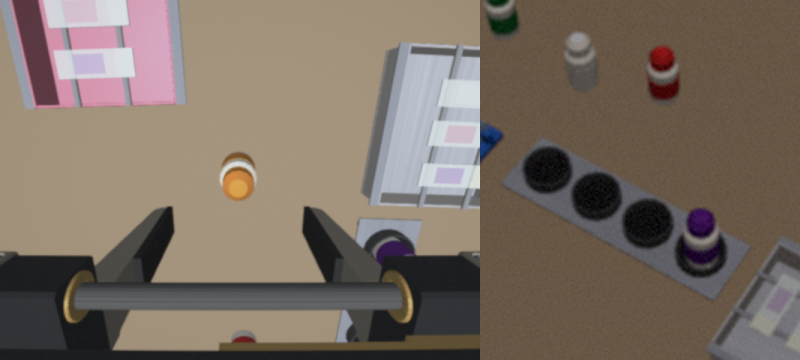

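Violet stands upright in its cup (scene crop, around (700,245)). The amber cap is at about (317,249) full-scale, within 4 px of the prediction. Grasping amber.

Call:
carry_out(
  deltas=[
    {"x": 0,"y": 0,"z": 0.06,"wx": 0,"wy": 0,"wz": 0},
    {"x": 0,"y": 0,"z": 0.12,"wx": 0,"wy": 0,"wz": 0},
    {"x": 0,"y": 0,"z": 0.16,"wx": 0,"wy": 0,"wz": 0},
    {"x": 0,"y": 0,"z": 0.16,"wx": 0,"wy": 0,"wz": 0},
    {"x": 0,"y": 0,"z": 0.16,"wx": 0,"wy": 0,"wz": 0},
  ],
)

```text
t: 6.75
position: [0.4299, 0.2565, 0.024]
tool_rot: [-2.223, -2.22, 0.0]
wrist_force: [0.2, -1.1, 0.2]
width: 0.0918
grip_force: 0.0
```

Call:
carry_out(
  deltas=[
    {"x": 0,"y": 0,"z": 0,"wx": 0,"wy": 0,"wz": 0},
    {"x": 0,"y": 0,"z": 0,"wx": 0,"wy": 0,"wz": 0},
    {"x": 0,"y": 0,"z": 0,"wx": 0,"wy": 0,"wz": 0},
    {"x": 0,"y": 0,"z": 0,"wx": 0,"wy": 0,"wz": 0},
    {"x": 0,"y": 0,"z": 0,"wx": 0,"wy": 0,"wz": 0},
  ],
  jaw=-1,
)

```text
t: 7.25
position: [0.4292, 0.2571, 0.0241]
tool_rot: [2.221, 2.221, 0.001]
wrist_force: [0.4, -1.0, 0.3]
width: 0.0539
grip_force: 0.0
```

Call:
carry_out(
  deltas=[
    {"x": 0,"y": 0,"z": 0,"wx": 0,"wy": 0,"wz": 0},
    {"x": 0,"y": 0,"z": 0,"wx": 0,"wy": 0,"wz": 0},
    {"x": 0,"y": 0,"z": 0,"wx": 0,"wy": 0,"wz": 0},
    {"x": 0,"y": 0,"z": 0,"wx": 0,"wy": 0,"wz": 0},
  ],
)

```text
t: 7.65
position: [0.4289, 0.257, 0.0237]
tool_rot: [-2.221, -2.221, 0.0]
wrist_force: [-0.8, 0.1, 1.0]
width: 0.0395
grip_force: 20.0
```

Call:
carry_out(
  deltas=[
    {"x": 0,"y": 0,"z": -0.02,"wx": 0,"wy": 0,"wz": 0},
    {"x": 0,"y": 0,"z": -0.06,"wx": 0,"wy": 0,"wz": 0},
    {"x": 0,"y": 0,"z": -0.1,"wx": 0,"wy": 0,"wz": 0},
    {"x": 0,"y": 0,"z": -0.1,"wx": 0,"wy": 0,"wz": 0},
  ],
)

```text
t: 8.05
position: [0.4323, 0.258, 0.108]
tool_rot: [2.218, 2.219, 0.012]
wrist_force: [0.9, 1.4, -0.7]
width: 0.0396
grip_force: 20.0
```

Call:
carry_out(
  deltas=[
    {"x": -0.04,"y": 0.02,"z": 0,"wx": 0,"wy": 0,"wz": 0},
    {"x": -0.09,"y": 0.05,"z": 0,"wx": 0,"wy": 0,"wz": 0},
    {"x": -0.14,"y": 0.08,"z": 0,"wx": 0,"wy": 0,"wz": 0},
    {"x": -0.19,"y": 0.11,"z": 0,"wx": 0,"wy": 0,"wz": 0},
    {"x": -0.2344,"y": 0.14,"z": 0,"wx": 0,"wy": 0,"wz": 0},
  ],
)

```text
t: 8.55
position: [0.5408, 0.0675, 0.1021]
tool_rot: [-2.221, -2.22, 0.002]
wrist_force: [-0.1, 0.8, -1.2]
width: 0.0395
grip_force: 20.0
```

Call:
carry_out(
  deltas=[
    {"x": 0,"y": 0.05,"z": 0,"wx": 0,"wy": 0,"wz": 0},
    {"x": 0,"y": 0.09,"z": 0,"wx": 0,"wy": 0,"wz": 0},
    {"x": 0,"y": 0.108,"z": 0,"wx": 0,"wy": 0,"wz": 0},
    {"x": 0,"y": 0.108,"z": 0,"wx": 0,"wy": 0,"wz": 0},
    {"x": 0,"y": 0.108,"z": 0,"wx": 0,"wy": 0,"wz": 0},
  ],
)

```text
t: 9.05
position: [0.6261, 0.0695, 0.102]
tool_rot: [-2.22, -2.22, 0.003]
wrist_force: [0.1, 0.0, -0.9]
width: 0.0395
grip_force: 20.0
```

Call:
carry_out(
  deltas=[
    {"x": 0,"y": 0,"z": 0.04,"wx": 0,"wy": 0,"wz": 0},
    {"x": 0,"y": 0,"z": 0.07,"wx": 0,"wy": 0,"wz": 0},
    {"x": 0,"y": 0,"z": 0.08,"wx": 0,"wy": 0,"wz": 0},
    {"x": 0,"y": 0,"z": 0.088,"wx": 0,"wy": 0,"wz": 0},
    {"x": 0,"y": 0,"z": 0.0895,"wx": 0,"wy": 0,"wz": 0},
  ],
)

```text
t: 9.55
position: [0.6274, 0.0696, 0.0328]
tool_rot: [2.221, 2.221, 0.001]
wrist_force: [0.6, 0.2, -0.8]
width: 0.0398
grip_force: 20.0
```

Call:
carry_out(
  deltas=[
    {"x": 0,"y": 0,"z": 0,"wx": 0,"wy": 0,"wz": 0},
    {"x": 0,"y": 0,"z": 0,"wx": 0,"wy": 0,"wz": 0},
  ],
)

```text
t: 9.75
position: [0.6281, 0.0694, 0.033]
tool_rot: [2.22, 2.22, 0.002]
wrist_force: [-0.1, 0.3, -0.7]
width: 0.0397
grip_force: 20.0
```

Call:
carry_out(
  deltas=[
    {"x": 0,"y": 0,"z": 0.0005,"wx": 0,"wy": 0,"wz": 0},
    {"x": 0,"y": 0,"z": 0.0005,"wx": 0,"wy": 0,"wz": 0},
    {"x": 0,"y": 0,"z": 0.0005,"wx": 0,"wy": 0,"wz": 0},
    {"x": 0,"y": 0,"z": 0.0005,"wx": 0,"wy": 0,"wz": 0},
    {"x": 0,"y": 0,"z": 0.0005,"wx": 0,"wy": 0,"wz": 0},
  ],
  jaw=1,
)

```text
t: 10.25
position: [0.6274, 0.0694, 0.0317]
tool_rot: [2.221, 2.221, 0.0]
wrist_force: [0.0, -0.3, 0.2]
width: 0.0773
grip_force: 0.0
```

Call:
carry_out(
  deltas=[
    {"x": 0,"y": 0,"z": -0.05,"wx": 0,"wy": 0,"wz": 0},
    {"x": 0,"y": 0,"z": -0.1,"wx": 0,"wy": 0,"wz": 0},
    {"x": 0,"y": 0,"z": -0.15,"wx": 0,"wy": 0,"wz": 0},
    {"x": 0,"y": 0,"z": -0.15,"wx": 0,"wy": 0,"wz": 0},
    {"x": 0,"y": 0,"z": -0.15,"wx": 0,"wy": 0,"wz": 0},
  ],
)

```text
t: 10.75
position: [0.6281, 0.0694, 0.1527]
tool_rot: [2.22, 2.22, 0.002]
wrist_force: [-0.3, 0.4, -0.7]
width: 0.0919
grip_force: 0.0
```

Call:
carry_out(
  deltas=[
    {"x": -0.248,"y": -0.196,"z": 0,"wx": 0,"wy": 0,"wz": 0},
    {"x": -0.248,"y": -0.196,"z": 0,"wx": 0,"wy": 0,"wz": 0},
    {"x": -0.248,"y": -0.196,"z": 0,"wx": 0,"wy": 0,"wz": 0},
    {"x": -0.248,"y": -0.196,"z": 0,"wx": 0,"wy": 0,"wz": 0},
    {"x": -0.248,"y": -0.196,"z": 0,"wx": 0,"wy": 0,"wz": 0},
  ],
)

```text
t: 11.25
position: [0.4696, -0.1271, 0.1494]
tool_rot: [-2.218, -2.219, 0.002]
wrist_force: [-0.2, -0.7, 0.4]
width: 0.0916
grip_force: 0.0
```

Call:
carry_out(
  deltas=[
    {"x": 0,"y": 0,"z": 0,"wx": 0,"wy": 0,"wz": 0},
    {"x": 0,"y": 0,"z": 0,"wx": 0,"wy": 0,"wz": 0},
  ],
)

```text
t: 11.45
position: [0.4711, -0.1267, 0.15]
tool_rot: [-2.222, -2.216, 0.001]
wrist_force: [-0.7, 1.3, -0.1]
width: 0.0923
grip_force: 0.0
```

```bash
python3 - <<'E'
from h import *
s=env.get_state(); print(s["position"].round(4),s["tool_rot"].round(4),s["width"],s["t"])
i=env.camera_info("wrist")
b=env.get_image("wrist")[:,:,::-1]; a=env.get_image("scene")[:,:,::-1]
print(proj("wrist",[[.4705,-.129,.086],[.4385,-.0225,.086]],i))
cv2.imwrite("pics/v3.png",np.hstack([cv2.resize(b,(480,360),interpolation=cv2.INTER_AREA),cv2.resize(a[150:330,200:360],None,fx=2,fy=2,interpolation=cv2.INTER_CUBIC)]))
E
```

```text
[ 0.4711 -0.1267  0.15  ] [-2.2221e+00 -2.2163e+00  5.0000e-04] 0.09225784842471882 11.45
[[318.13047662 256.91651624]
 [266.79332798  97.68961168]]
```

View pics/v3.png

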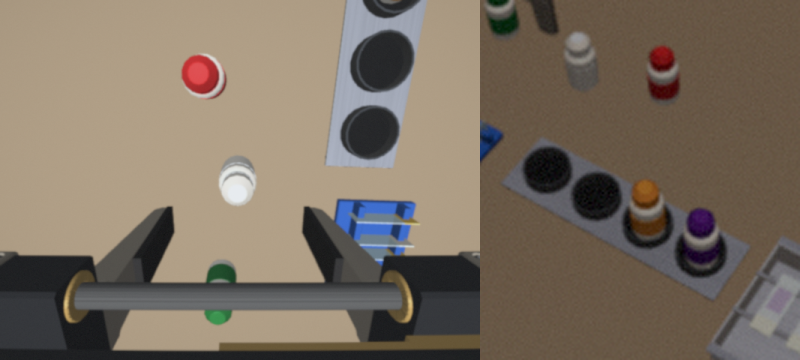

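Amber and violet are seated. The white cap is at about (316,252) full-scale (predicted (318,257)) and red at (267,97) as predicted. Grasping white.

Call:
carry_out(
  deltas=[
    {"x": 0,"y": 0,"z": 0.06,"wx": 0,"wy": 0,"wz": 0},
    {"x": 0,"y": 0,"z": 0.12,"wx": 0,"wy": 0,"wz": 0},
    {"x": 0,"y": 0,"z": 0.16,"wx": 0,"wy": 0,"wz": 0},
    {"x": 0,"y": 0,"z": 0.16,"wx": 0,"wy": 0,"wz": 0},
    {"x": 0,"y": 0,"z": 0.16,"wx": 0,"wy": 0,"wz": 0},
  ],
)

```text
t: 12.05
position: [0.4729, -0.1257, 0.0238]
tool_rot: [-2.219, -2.223, 0.0]
wrist_force: [-0.5, -0.7, 1.6]
width: 0.0915
grip_force: 0.0
```

Call:
carry_out(
  deltas=[
    {"x": 0,"y": 0,"z": 0,"wx": 0,"wy": 0,"wz": 0},
    {"x": 0,"y": 0,"z": 0,"wx": 0,"wy": 0,"wz": 0},
    {"x": 0,"y": 0,"z": 0,"wx": 0,"wy": 0,"wz": 0},
    {"x": 0,"y": 0,"z": 0,"wx": 0,"wy": 0,"wz": 0},
    {"x": 0,"y": 0,"z": 0,"wx": 0,"wy": 0,"wz": 0},
  ],
  jaw=-1,
)

```text
t: 12.55
position: [0.4726, -0.1269, 0.0241]
tool_rot: [2.221, 2.221, 0.0]
wrist_force: [-0.1, -0.0, -0.5]
width: 0.0542
grip_force: 0.0
```

Call:
carry_out(
  deltas=[
    {"x": 0,"y": 0,"z": 0,"wx": 0,"wy": 0,"wz": 0},
    {"x": 0,"y": 0,"z": 0,"wx": 0,"wy": 0,"wz": 0},
    {"x": 0,"y": 0,"z": 0,"wx": 0,"wy": 0,"wz": 0},
    {"x": 0,"y": 0,"z": 0,"wx": 0,"wy": 0,"wz": 0},
  ],
)

```text
t: 12.95
position: [0.4723, -0.1267, 0.0237]
tool_rot: [-2.221, -2.221, 0.0]
wrist_force: [-0.2, 0.2, 1.8]
width: 0.0395
grip_force: 20.0
```

Call:
carry_out(
  deltas=[
    {"x": 0,"y": 0,"z": -0.02,"wx": 0,"wy": 0,"wz": 0},
    {"x": 0,"y": 0,"z": -0.06,"wx": 0,"wy": 0,"wz": 0},
    {"x": 0,"y": 0,"z": -0.1,"wx": 0,"wy": 0,"wz": 0},
    {"x": 0,"y": 0,"z": -0.1,"wx": 0,"wy": 0,"wz": 0},
  ],
)

```text
t: 13.35
position: [0.4755, -0.1284, 0.1081]
tool_rot: [2.215, 2.215, 0.004]
wrist_force: [0.1, -1.3, -0.8]
width: 0.0393
grip_force: 20.0
```

Call:
carry_out(
  deltas=[
    {"x": 0.03,"y": 0.02,"z": 0,"wx": 0,"wy": 0,"wz": 0},
    {"x": 0.07,"y": 0.05,"z": 0,"wx": 0,"wy": 0,"wz": 0},
    {"x": 0.11,"y": 0.08,"z": 0,"wx": 0,"wy": 0,"wz": 0},
    {"x": 0.14,"y": 0.11,"z": 0,"wx": 0,"wy": 0,"wz": 0},
    {"x": 0.153,"y": 0.14,"z": 0,"wx": 0,"wy": 0,"wz": 0},
  ],
)

```text
t: 13.85
position: [0.5843, -0.0017, 0.102]
tool_rot: [-2.218, -2.222, 0.001]
wrist_force: [-0.2, 0.6, -0.2]
width: 0.04
grip_force: 20.0
```

Call:
carry_out(
  deltas=[
    {"x": 0,"y": 0.03,"z": 0,"wx": 0,"wy": 0,"wz": 0},
    {"x": 0,"y": 0.05,"z": 0,"wx": 0,"wy": 0,"wz": 0},
    {"x": 0,"y": 0.05,"z": 0,"wx": 0,"wy": 0,"wz": 0},
    {"x": 0,"y": 0.05,"z": 0,"wx": 0,"wy": 0,"wz": 0},
  ],
)

```text
t: 14.25
position: [0.6233, -0.0042, 0.1022]
tool_rot: [-2.22, -2.22, 0.002]
wrist_force: [0.2, 0.1, -0.7]
width: 0.0398
grip_force: 20.0
```

Call:
carry_out(
  deltas=[
    {"x": 0,"y": 0,"z": 0.04,"wx": 0,"wy": 0,"wz": 0},
    {"x": 0,"y": 0,"z": 0.07,"wx": 0,"wy": 0,"wz": 0},
    {"x": 0,"y": 0,"z": 0.08,"wx": 0,"wy": 0,"wz": 0},
    {"x": 0,"y": 0,"z": 0.088,"wx": 0,"wy": 0,"wz": 0},
    {"x": 0,"y": 0,"z": 0.0895,"wx": 0,"wy": 0,"wz": 0},
  ],
)

```text
t: 14.75
position: [0.6245, -0.0044, 0.0328]
tool_rot: [2.221, 2.221, 0.001]
wrist_force: [-0.3, 0.2, -0.2]
width: 0.0395
grip_force: 20.0
```

Call:
carry_out(
  deltas=[
    {"x": 0,"y": 0,"z": 0,"wx": 0,"wy": 0,"wz": 0},
    {"x": 0,"y": 0,"z": 0,"wx": 0,"wy": 0,"wz": 0},
  ],
)

```text
t: 14.95
position: [0.6251, -0.0045, 0.033]
tool_rot: [2.22, 2.22, 0.002]
wrist_force: [0.1, 0.5, -0.6]
width: 0.0395
grip_force: 20.0
```

Call:
carry_out(
  deltas=[
    {"x": 0,"y": 0,"z": 0.0005,"wx": 0,"wy": 0,"wz": 0},
    {"x": 0,"y": 0,"z": 0.0005,"wx": 0,"wy": 0,"wz": 0},
    {"x": 0,"y": 0,"z": 0.0005,"wx": 0,"wy": 0,"wz": 0},
    {"x": 0,"y": 0,"z": 0.0005,"wx": 0,"wy": 0,"wz": 0},
    {"x": 0,"y": 0,"z": 0.0005,"wx": 0,"wy": 0,"wz": 0},
  ],
  jaw=1,
)

```text
t: 15.45
position: [0.6244, -0.0043, 0.0317]
tool_rot: [2.221, 2.221, 0.0]
wrist_force: [-0.8, -0.2, 0.2]
width: 0.0776
grip_force: 0.0
```

Call:
carry_out(
  deltas=[
    {"x": 0,"y": 0,"z": -0.05,"wx": 0,"wy": 0,"wz": 0},
    {"x": 0,"y": 0,"z": -0.1,"wx": 0,"wy": 0,"wz": 0},
    {"x": 0,"y": 0,"z": -0.15,"wx": 0,"wy": 0,"wz": 0},
    {"x": 0,"y": 0,"z": -0.15,"wx": 0,"wy": 0,"wz": 0},
    {"x": 0,"y": 0,"z": -0.15,"wx": 0,"wy": 0,"wz": 0},
  ],
)

```text
t: 15.95
position: [0.625, -0.0044, 0.1527]
tool_rot: [2.22, 2.22, 0.002]
wrist_force: [-0.1, 0.1, -0.3]
width: 0.0919
grip_force: 0.0
```

Call:
carry_out(
  deltas=[
    {"x": -0.0228,"y": -0.2324,"z": 0,"wx": 0,"wy": 0,"wz": 0},
    {"x": -0.0228,"y": -0.2324,"z": 0,"wx": 0,"wy": 0,"wz": 0},
    {"x": -0.0228,"y": -0.2324,"z": 0,"wx": 0,"wy": 0,"wz": 0},
    {"x": -0.0228,"y": -0.2324,"z": 0,"wx": 0,"wy": 0,"wz": 0},
    {"x": -0.0228,"y": -0.2324,"z": 0,"wx": 0,"wy": 0,"wz": 0},
  ],
)

```text
t: 16.45
position: [0.4326, -0.0214, 0.148]
tool_rot: [-2.217, -2.215, 0.006]
wrist_force: [-0.2, 0.5, -0.1]
width: 0.0921
grip_force: 0.0
```

Call:
carry_out(
  deltas=[
    {"x": 0,"y": 0,"z": 0,"wx": 0,"wy": 0,"wz": 0},
    {"x": 0,"y": 0,"z": 0,"wx": 0,"wy": 0,"wz": 0},
  ],
)

```text
t: 16.65
position: [0.4391, -0.0226, 0.1513]
tool_rot: [-2.221, -2.221, -0.0]
wrist_force: [-0.2, 0.4, 0.4]
width: 0.0919
grip_force: 0.0
```

```bash
python3 - <<'E'
from h import *
s=env.get_state(); print(s["position"].round(4),s["tool_rot"].round(4),s["width"],s["t"])
i=env.camera_info("wrist")
b=env.get_image("wrist")[:,:,::-1]; a=env.get_image("scene")[:,:,::-1]
print(proj("wrist",[[.4385,-.0225,.086]],i))
cv2.imwrite("pics/v4.png",np.hstack([cv2.resize(b,(480,360),interpolation=cv2.INTER_AREA),cv2.resize(a[150:330,200:360],None,fx=2,fy=2,interpolation=cv2.INTER_CUBIC)]))
E
```

```text
[ 0.4391 -0.0226  0.1513] [-2.2212 -2.2212 -0.    ] 0.09185744662321517 16.65
[[317.79146554 253.0189164 ]]
```

View pics/v4.png

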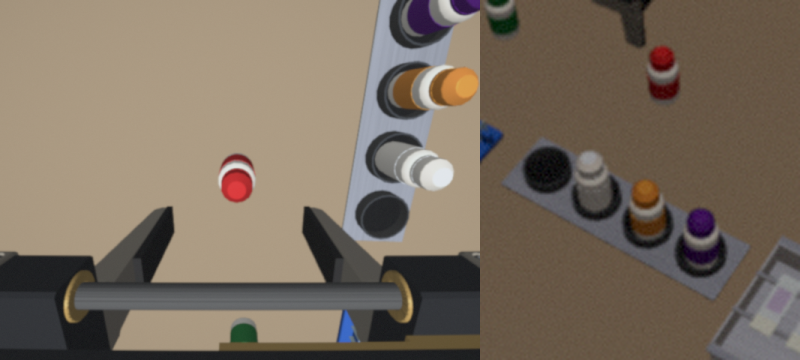

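Violet, amber and white are seated in order. The red cap is at about (316,251) full-scale, centred between the fingers. Grasping red.

Call:
carry_out(
  deltas=[
    {"x": 0,"y": 0,"z": 0.06,"wx": 0,"wy": 0,"wz": 0},
    {"x": 0,"y": 0,"z": 0.12,"wx": 0,"wy": 0,"wz": 0},
    {"x": 0,"y": 0,"z": 0.16,"wx": 0,"wy": 0,"wz": 0},
    {"x": 0,"y": 0,"z": 0.16,"wx": 0,"wy": 0,"wz": 0},
    {"x": 0,"y": 0,"z": 0.16,"wx": 0,"wy": 0,"wz": 0},
  ],
)

```text
t: 17.25
position: [0.4391, -0.0226, 0.024]
tool_rot: [-2.221, -2.222, 0.0]
wrist_force: [-0.2, -0.2, 0.0]
width: 0.0921
grip_force: 0.0
```

Call:
carry_out(
  deltas=[
    {"x": 0,"y": 0,"z": 0,"wx": 0,"wy": 0,"wz": 0},
    {"x": 0,"y": 0,"z": 0,"wx": 0,"wy": 0,"wz": 0},
    {"x": 0,"y": 0,"z": 0,"wx": 0,"wy": 0,"wz": 0},
    {"x": 0,"y": 0,"z": 0,"wx": 0,"wy": 0,"wz": 0},
    {"x": 0,"y": 0,"z": 0,"wx": 0,"wy": 0,"wz": 0},
  ],
  jaw=-1,
)

```text
t: 17.75
position: [0.4388, -0.0227, 0.0241]
tool_rot: [2.221, 2.221, 0.001]
wrist_force: [0.9, -0.2, 1.4]
width: 0.0538
grip_force: 0.0
```

Call:
carry_out(
  deltas=[
    {"x": 0,"y": 0,"z": 0,"wx": 0,"wy": 0,"wz": 0},
    {"x": 0,"y": 0,"z": 0,"wx": 0,"wy": 0,"wz": 0},
    {"x": 0,"y": 0,"z": 0,"wx": 0,"wy": 0,"wz": 0},
    {"x": 0,"y": 0,"z": 0,"wx": 0,"wy": 0,"wz": 0},
  ],
)

```text
t: 18.15
position: [0.4384, -0.0226, 0.0237]
tool_rot: [-2.221, -2.221, 0.0]
wrist_force: [-1.1, -0.9, 0.3]
width: 0.0397
grip_force: 20.0
```

Call:
carry_out(
  deltas=[
    {"x": 0,"y": 0,"z": -0.02,"wx": 0,"wy": 0,"wz": 0},
    {"x": 0,"y": 0,"z": -0.06,"wx": 0,"wy": 0,"wz": 0},
    {"x": 0,"y": 0,"z": -0.1,"wx": 0,"wy": 0,"wz": 0},
    {"x": 0,"y": 0,"z": -0.1,"wx": 0,"wy": 0,"wz": 0},
  ],
)

```text
t: 18.55
position: [0.4417, -0.0236, 0.1078]
tool_rot: [2.216, 2.216, 0.006]
wrist_force: [-0.5, 0.1, -0.6]
width: 0.0397
grip_force: 20.0
```

Call:
carry_out(
  deltas=[
    {"x": -0.02,"y": 0.03,"z": 0,"wx": 0,"wy": 0,"wz": 0},
    {"x": -0.05,"y": 0.07,"z": 0,"wx": 0,"wy": 0,"wz": 0},
    {"x": -0.071,"y": 0.11,"z": 0,"wx": 0,"wy": 0,"wz": 0},
    {"x": -0.071,"y": 0.15,"z": 0,"wx": 0,"wy": 0,"wz": 0},
    {"x": -0.071,"y": 0.19,"z": 0,"wx": 0,"wy": 0,"wz": 0},
  ],
)

```text
t: 19.05
position: [0.5908, -0.0798, 0.1017]
tool_rot: [-2.221, -2.219, 0.002]
wrist_force: [-0.2, -0.3, 0.0]
width: 0.0397
grip_force: 20.0
```

Call:
carry_out(
  deltas=[
    {"x": 0,"y": 0.03,"z": 0,"wx": 0,"wy": 0,"wz": 0},
    {"x": 0,"y": 0.0395,"z": 0,"wx": 0,"wy": 0,"wz": 0},
    {"x": 0,"y": 0.0395,"z": 0,"wx": 0,"wy": 0,"wz": 0},
    {"x": 0,"y": 0.0395,"z": 0,"wx": 0,"wy": 0,"wz": 0},
  ],
)

```text
t: 19.45
position: [0.6207, -0.0791, 0.1026]
tool_rot: [-2.22, -2.22, 0.002]
wrist_force: [-0.6, 0.2, -0.5]
width: 0.0397
grip_force: 20.0
```

Call:
carry_out(
  deltas=[
    {"x": 0,"y": 0,"z": 0.04,"wx": 0,"wy": 0,"wz": 0},
    {"x": 0,"y": 0,"z": 0.07,"wx": 0,"wy": 0,"wz": 0},
    {"x": 0,"y": 0,"z": 0.08,"wx": 0,"wy": 0,"wz": 0},
    {"x": 0,"y": 0,"z": 0.088,"wx": 0,"wy": 0,"wz": 0},
    {"x": 0,"y": 0,"z": 0.0895,"wx": 0,"wy": 0,"wz": 0},
  ],
)

```text
t: 19.95
position: [0.6222, -0.0795, 0.0328]
tool_rot: [2.221, 2.221, 0.001]
wrist_force: [0.4, -0.2, -0.2]
width: 0.0394
grip_force: 20.0
```

Call:
carry_out(
  deltas=[
    {"x": 0,"y": 0,"z": 0,"wx": 0,"wy": 0,"wz": 0},
    {"x": 0,"y": 0,"z": 0,"wx": 0,"wy": 0,"wz": 0},
  ],
)

```text
t: 20.15
position: [0.6228, -0.0796, 0.0331]
tool_rot: [2.22, 2.22, 0.001]
wrist_force: [0.6, -0.3, 0.1]
width: 0.0398
grip_force: 20.0
```

Call:
carry_out(
  deltas=[
    {"x": 0,"y": 0,"z": 0.0005,"wx": 0,"wy": 0,"wz": 0},
    {"x": 0,"y": 0,"z": 0.0005,"wx": 0,"wy": 0,"wz": 0},
    {"x": 0,"y": 0,"z": 0.0005,"wx": 0,"wy": 0,"wz": 0},
    {"x": 0,"y": 0,"z": 0.0005,"wx": 0,"wy": 0,"wz": 0},
    {"x": 0,"y": 0,"z": 0.0005,"wx": 0,"wy": 0,"wz": 0},
  ],
  jaw=1,
)

```text
t: 20.65
position: [0.6221, -0.0794, 0.0317]
tool_rot: [2.221, 2.221, 0.0]
wrist_force: [0.1, 0.6, 0.0]
width: 0.0777
grip_force: 0.0
```

Call:
carry_out(
  deltas=[
    {"x": 0,"y": 0,"z": -0.05,"wx": 0,"wy": 0,"wz": 0},
    {"x": 0,"y": 0,"z": -0.1,"wx": 0,"wy": 0,"wz": 0},
    {"x": 0,"y": 0,"z": -0.15,"wx": 0,"wy": 0,"wz": 0},
    {"x": 0,"y": -0.06,"z": -0.18,"wx": 0,"wy": 0,"wz": 0},
    {"x": 0,"y": -0.12,"z": -0.18,"wx": 0,"wy": 0,"wz": 0},
  ],
)

```text
t: 21.15
position: [0.5295, -0.0805, 0.1799]
tool_rot: [2.215, 2.217, 0.005]
wrist_force: [-0.4, -0.4, 0.7]
width: 0.0916
grip_force: 0.0
```

Call:
carry_out(
  deltas=[
    {"x": 0,"y": -0.1,"z": 0,"wx": 0,"wy": 0,"wz": 0},
    {"x": 0,"y": -0.1,"z": 0,"wx": 0,"wy": 0,"wz": 0},
    {"x": 0,"y": -0.1,"z": 0,"wx": 0,"wy": 0,"wz": 0},
    {"x": 0,"y": -0.1,"z": 0,"wx": 0,"wy": 0,"wz": 0},
  ],
)

```text
t: 21.55
position: [0.4476, -0.0795, 0.1761]
tool_rot: [2.221, 2.22, 0.001]
wrist_force: [0.9, 0.1, -0.1]
width: 0.0922
grip_force: 0.0
```

```bash
python3 - <<'E'
from h import *
s=env.get_state(); print(s["position"].round(4),s["t"])
a=env.get_image("scene")[:,:,::-1].copy(); b=env.get_image("side")[:,:,::-1].copy()
t=np.linspace(0,2*np.pi,20,endpoint=False)
A=cv2.resize(a[140:300,190:340],None,fx=2.6,fy=2.6,interpolation=cv2.INTER_CUBIC); B=cv2.resize(b[190:436,250:400],(380,623)[:2] if 0 else (254,416),interpolation=cv2.INTER_CUBIC)
for img,n,o,f in((A,"scene",(190,140),2.6),(B,"side",(250,190),254/150)):
    for k in range(4):
        for q in proj(n,[[.622+.0028*k+.016*np.cos(u),-.0795+.0747*k+.016*np.sin(u),.095] for u in t]): cv2.circle(img,tuple(np.int32((q-o)*f)),0,(0,255,0),-1)
cv2.imwrite("pics/v5.png",np.hstack([A,B]))
E
```

```text
[ 0.4476 -0.0795  0.1761] 21.55
```

View pics/v5.png

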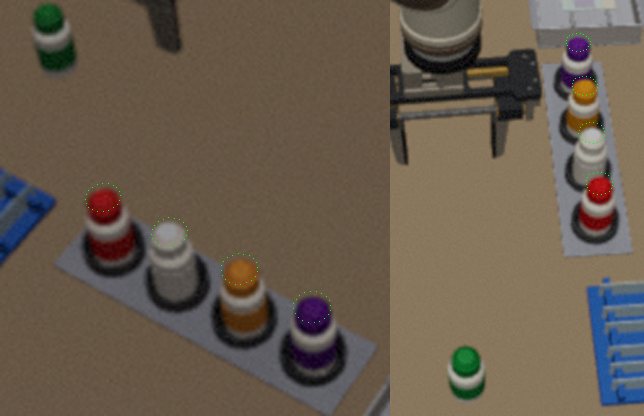

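All four bottles stand upright in the cups, violet next to the basin, then amber, white and red. Their caps match the seated height (dots), green is untouched, and the gripper is clear.

```bash
python3 -c "
from cell import env
print(env.sign_off())"
```

```text
the job is handed in; nothing more can be done
None
```

The four bottles stand upright in the cups in the order violet, amber, white, red from the steel basin end, green was left untouched, and the job was handed in at about 22 s; `env.sign_off()` returned no verdict.

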